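# Square a sample carrier plate into its corner and lock it down

### The arm

A 6-joint arm with a two-finger parallel gripper is mounted at the origin on the work surface. World frame = base frame: x ahead of the robot, y to its left, z up, the work surface at z = 0. Lengths are in mm, angles in rad, forces in N, time in s.
With the tool pointing down it reaches from about 300 to 775 mm from the base axis. Payload 14.6 kg.
Tool frame: the origin (TCP) lies on the centre line of the jaws, within the pads' length; the fingertips stand 22 mm ahead of it and the grasp point (between the pads) lies 3 mm ahead of it (manip.tcp_to_tips is the distance from the TCP to the fingertips, in mm); z points along the fingers, y is the direction in which the jaws open and shut (so a half turn about z gives the same grasp; the last joint's range is limited). The gripper opens to 94 mm and grips with 3 to 60 N. Pads are 16 mm wide; open, the fingers measure 119 mm over their backs; the gripper's body (75 mm by 177 mm) begins 78 mm behind the grasp point.
Start: joints at [-1.244, 0.3, 1.521, -0, 1.321, -0.067], TCP at [211.027, -507.894, 227.446] pointing down, gripper open.
Joint ranges: [-3.03, 3.03], [-0.79, 2.21], [0.23, 2.52], [-1.04, 4.18], [0, 3.07], [-2.55, 2.55]. Speed limits (rad/s): [2.22, 2.22, 2.57, 3.14, 3.14, 3.14].

### API

Orientations are given as [roll, pitch, yaw] about the fixed x, y, z axes, in that order (R = Rz(yaw) Ry(pitch) Rx(roll)).
In Python, from cell import manip, vision, workorder gives the robot as it stands.
- The arm moves only by the tool carry_out, never from a script. Its argument "deltas" is a list of rows, each a list of 3 entries, a list of its own where there are three numbers: the shift along the tool's x, y, z in cm, then the turn about the tool's z in degrees, then the opening, from 0 (shut) to 1 (fully open). A call has 1 to 20 rows; each row shifts and turns the commanded pose from where the row before left it, along the tool's axes as they then stand; what a row does not reach is not made up. A row lasts 1/12 s, in which the tool goes at most 41.7 mm and 7.16 degrees, less where a joint would pass 70% of its speed; a pose out of reach is approached as far as the arm can. A call with a gripper value outside its range is refused whole. The fingers move at their own pace and stop on an object; "grip_force" is the grip in N (left out, the last holds). Time passes only in rows, so rows that do not move let the fingers close. It gives the time, the measured TCP pose, the force and the opening at its end, in the units of the state.
- manip.read_state(): the state, without advancing time (a new reading comes with each control period).
- vision.camera(name): name is "side" or "top" or "wrist"; returns (picture, depth): 384x512x3 uint8, red, green, blue; 384x512 float32, mm along the optical axis (not along the pixel's ray), 0 where there is no reading.
- vision.calibration(name): a dict with "mtx" (3x3 intrinsics, pixels), "eye" and "orientation" of the camera in the world. Camera axes: x right, y down, z forward; pixel columns grow to the right and rows downward; lengths in mm; the calibration is good to about 2 mm. The wrist camera is an equidistant fisheye: a pixel r from the principal point sees the ray r / f radians off the axis. A picture is of the moment at which its call begins: read the wrist's pose just before it. calibration takes no time and is no camera call; for the wrist camera it gives the pose at the moment of the call.
- workorder.sign_off(): hands the job in, once; it reports no verdict.
The state is a dict: "clock": time; "joints": joint angles; "qd": joint speeds; "effort": joint torques, N m; "eef_pos": TCP position; "eef_rot": TCP orientation; "wrist_force": force on the tool from outside, world axes, zero at the start; "moment": the same for the moment, N m; "finger_gap": finger opening in mm.
Only numpy, scipy, OpenCV 4.12 (cv2) and the standard library are available. Lean on these libraries where they do the work, as an engineer would, in place of code of your own. Each camera call takes 0.05 s, during which the arm holds its last target.

### The job

Take the upright pusher out of its tray and, moving the dark carrier plate with the pusher only and never touching it with the gripper, nudge it across the stage until it lies flush against both stop bars of the square corner. Stand the pusher back upright in its tray and let go of it, then swing the hold-down arm over the plate as far as it goes. Leave the box, the jar and the brass collimator where they are.

Things in the scene. Friction and masses are not known exactly. Their poses are not given: they have to be found in the camera images.
- stage: Fixed aluminium stage on the bench, 250 mm along x, 270 mm along y, 25 mm thick; the plate slides on its top, the stop bars and the hold-down arm stand on it. Origin at the centre of its underside; same axes as the corner.
- corner (a point): Inner corner of the two dark steel stop bars, on the stage's top; 70 mm in x and 75 mm in y from the stage's centre. x points away from the robot to the far bar, y to its left to the side bar (turned up to 0.35 rad), z up. Inner faces: far bar x = 0, from y = -135 to 15 mm; side bar y = 0, from x = -100 to 15 mm. Bars 15 mm wide, 8 mm high.
- plate: Dark metal plate with a white disc, loose on the stage: 80 mm along x, 110 mm along y, 10 mm thick, 0.11 to 0.22 kg. Smooth, slides easily (friction about 0.3). Origin at the centre of its underside. Starts 10 to 50 mm short of each bar, up to 0.3 rad askew. Home: centre at x = -40, y = -55 mm in the corner's axes, its x along the corner's x.
- pusher_mid (a point): Pusher standing upright in its tray, 0.12 kg: sturdy, round white foot, 36 mm diameter, 14 mm high, then a square aluminium stem, 20 x 20 mm, up to 85 mm. The point is on its axis, 42.5 mm above its underside; z up the stem, x and y square to the stem's faces. Held at mid-stem or higher, the foot just clear of the stage, it pushes well.
- tray: Fixed shallow black tray for the pusher, left or right of the stage: 100 x 100 mm outside, floor 4 mm thick, rim 4 mm thick and 10 mm high. Origin at the centre of its underside, on the bench; x and y along its sides.
- holddown (a joint): Hinge of the hold-down arm, rad: grows as the arm swings counter-clockwise (from above) over the plate. At 0 the arm points along the corner's -x, outside the side bar; at its stop, 1.57, along the corner's -y, over the plate. Starts at 0 to 0.45. Light friction (under 1 N at the knob); stays where left; clears plate and bars.
- pivot (a point): On the vertical axis of the hold-down arm's hinge, 18 mm above the stage's top, 37 mm beyond the side bar's inner face (corner's x = -40, y = 37 mm).
- knob (a point): Upright black knob at the free end of the hold-down arm, 75 mm from the pivot: 16 mm in diameter, from 22 to 54 mm above the stage's top. The point is on its axis, 38 mm above the stage's top. The arm below it is a flat steel bar, 16 mm wide, 14 to 22 mm above the stage's top.
- samplebox: Bystander: closed grey box with a black lid, 92 x 72 x 42 mm, origin at the centre of its underside, on the side of the stage opposite the tray.
- jar: Bystander: jar 60 mm in diameter and 85 mm high, origin at the centre of its underside.
- collimator: Bystander: stepped brass cylinder, 52 mm in diameter, 50 mm high, origin at the centre of its underside.
There are look-alikes about, which are no part of the job. What is shaped like the part that bears pusher_mid but turquoise is not meant. What is shaped like the plate but orange is not meant.

How it is judged (in metres and radians):
On the way, in this order (a step that is already met when the one before it is completed fails the run):
1. the pusher is lifted out of its tray (z of pusher_mid in the frame of tray above 0.07 m), for 0.1 s.
2. the plate lies flush against both stop bars, with the hold-down arm still clear (x of plate in the frame of corner above -0.042 m and y of plate in the frame of corner above -0.057 m and angle between the x axis of plate and the x axis of corner, either way round below 0.03 rad and z of plate in the frame of corner below 0.003 m and value of joint holddown below 0.9 rad), for 0.2 s.
3. the pusher stands upright in its tray, released (horizontal distance between pusher_mid and tray below 0.045 m and z of pusher_mid in the frame of tray below 0.0495 m and angle between pusher_mid's own z axis and vertical below 0.1 rad and contact force between the fingers and pusher below 0.2 N), for 0.2 s.
4. the hold-down arm is swung over the plate to its stop (value of joint holddown above 1.45 rad), for 0.2 s.
At the end, for the whole second after the job is handed in: The plate lies on the stage within 2 mm of both stop bars and square to them within 0.03 rad; the pusher stands upright (within 0.1 rad) on its tray's floor, released; the hold-down arm is within 0.12 rad of its stop over the plate; all is at rest (all of step 3 and x of plate in the frame of corner above -0.042 m and y of plate in the frame of corner above -0.057 m and angle between the x axis of plate and the x axis of corner, either way round below 0.03 rad and z of plate in the frame of corner below 0.003 m and value of joint holddown above 1.45 rad and linear speed of plate below 0.01 m/s and linear speed of pusher below 0.02 m/s); the robot touches nothing.
It fails at once if the robot itself touches the plate (contact force between any of the fingers, the arm and plate above 0.5 N).
It fails at once if the plate is lifted or tipped off the stage (z of plate in the frame of corner above 0.012 m or z of plate in the frame of corner below -0.01 m or angle between plate's own z axis and vertical above 0.25 rad).
It fails at once if a bystander is moved by more than 20 mm (distance of any of samplebox, jar, collimator from where it was at the start of the episode above 0.02 m).
It also fails if it takes over 64 s, if anything falls off the work surface, if the arm or the gripper's body presses on something with over 40 N, if the wrist force passes 120 N, or if a joint passes its speed limit or range.

## Working session

There is one attempt and no reset: what is moved stays moved. The work goes in short steps, Python scripts to look and compute and a tool call to move; the robot and the scene stay as the last step left them, time stands still between calls to the robot, and variables do not carry over. Pictures are saved under pics/ and viewed, and the job is handed in when it is done.

Besides the shell and the picture viewer there is one more tool, called after "Emit:" as name(argument=value, ...) on one line, values as JSON. carry_out: Moves the arm, as the interface text tells. Its arguments: {"type":"object","properties":{"deltas":{"type":"array","items":{"type":"array"}},"grip_force":{"type":"number"}},"required":["deltas"]}

```bash
ls; mkdir -p pics; python3 - <<'E'
from cell import manip, vision, workorder
import cv2,numpy as np
print(manip.read_state())
for n in ("side","top"):
    p,d=vision.camera(n); np.savez(f'pics/{n}0.npz',p=p,d=d)
    cv2.imwrite(f'pics/{n}0.png',p[:,:,::-1]); print(n,vision.calibration(n))
    print(d.min(),d.max())
E
```

```text
pics
{'clock': 0.0, 'joints': array([-1.24359290e+00,  3.00459124e-01,  1.52162260e+00, -3.33114798e-06,
        1.32070812e+00, -6.65951262e-02]), 'qd': array([-9.19014861e-06,  4.47497922e-04,  7.85257630e-04, -5.04390180e-04,
       -1.99718929e-03,  3.59360350e-04]), 'effort': array([ 2.64262766e-03, -5.31805658e+01, -3.52736878e+01,  7.09651038e-02,
        2.43651151e-02, -9.50523577e-05]), 'eef_pos': array([ 210.95087265, -507.65908516,  226.87532445]), 'eef_rot': array([-3.14039790e+00, -7.64490116e-05,  3.93799337e-01]), 'wrist_force': array([-0.15863258, -0.35087462, -0.56659524]), 'moment': array([-0.00349898, -0.00353096, -0.03025725]), 'finger_gap': 93.79636006224231}
side {'mtx': array([[410.7245474 ,   0.        , 253.33167628],
       [  0.        , 410.7245474 , 193.41395528],
       [  0.        ,   0.        ,   1.        ]]), 'eye': array([  529.92198637, -1082.99071613,   741.99554097]), 'orientation': array([-2.15612661, -0.02121916, -0.08849196])}
0.0 3534.0562
top {'mtx': array([[413.09615479,   0.        , 264.27579628],
       [  0.        , 413.09615479, 191.3981924 ],
       [  0.        ,   0.        ,   1.        ]]), 'eye': array([ 549.77766571,  -53.44878107, 1363.85455513]), 'orientation': array([-3.09135706, -0.00330665, -1.59635123])}
0.0 2190.3728
```

View pics/top0.png

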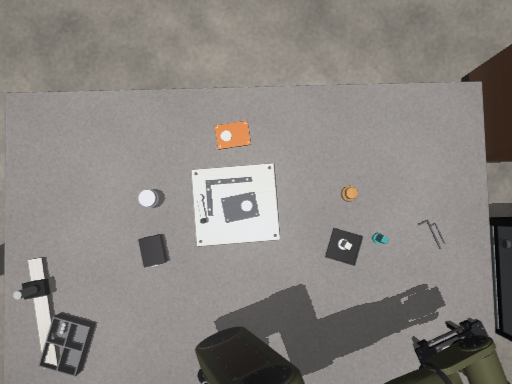

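View pics/side0.png

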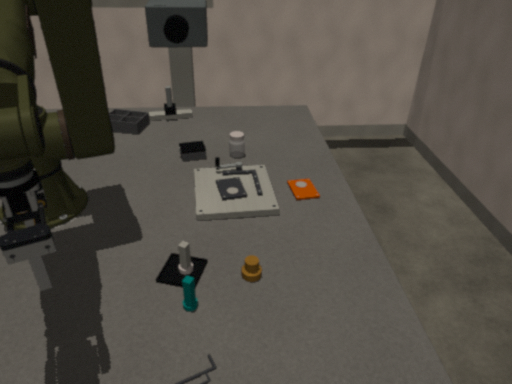

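Top view, with up = +x and left = +y:
- The stage spans (192–279, 164–246), with the dark plate and its white disc at (240,207).
- The stop bars are at (230,181) and (209,197), and the hold-down arm and knob are at (203,208).
- There are two pusher candidates. The white-footed aluminium one at (345,244) stands in the black tray at (344,246). The turquoise one at (381,238) is the look-alike.
- The orange plate at (233,135) is also a look-alike.
- The collimator is at (349,193), the jar at (148,198) and the box at (152,250).

Next I'll write the helpers and make an enlarged crop.

```bash
cat > h.py <<'E'
from cell import manip, vision, workorder
import cv2,numpy as np
from scipy.spatial.transform import Rotation as R
def rot(o): return R.from_euler('xyz',o).as_matrix()
def rays(cal,uv,fish=False):
    uv=np.atleast_2d(np.asarray(uv,float)); K=cal['mtx']
    x=(uv[:,0]-K[0,2])/K[0,0]; y=(uv[:,1]-K[1,2])/K[1,1]
    if fish:
        r=np.hypot(x,y)+1e-12; s=np.sin(r)/r
        d=np.c_[x*s,y*s,np.cos(r)]
    else: d=np.c_[x,y,np.ones_like(x)]
    return d@rot(cal['orientation']).T
def onplane(cal,uv,z,fish=False):
    d=rays(cal,uv,fish); e=cal['eye']; return e+d*((z-e[2])/d[:,2])[:,None]
def proj(cal,P,fish=False):
    P=np.atleast_2d(np.asarray(P,float)); c=(P-cal['eye'])@rot(cal['orientation']); K=cal['mtx']
    if fish:
        r=np.hypot(c[:,0],c[:,1])+1e-12; th=np.arctan2(r,c[:,2]); a=c[:,0]/r*th; b=c[:,1]/r*th
    else: a=c[:,0]/c[:,2]; b=c[:,1]/c[:,2]
    return np.c_[a*K[0,0]+K[0,2],b*K[1,1]+K[1,2]]
def snap(n,tag):
    cal=vision.calibration(n); p,d=vision.camera(n)
    np.savez(f'pics/{tag}.npz',p=p,d=d,eye=cal['eye'],orientation=cal['orientation'],mtx=cal['mtx'])
    cv2.imwrite(f'pics/{tag}.png',p[:,:,::-1]); return cal,p,d
def load(tag):
    z=np.load(f'pics/{tag}.npz'); return {k:z[k] for k in('eye','orientation','mtx')},z['p'],z['d']
E
python3 - <<'E'
from h import *
ct=vision.calibration('top');cs=vision.calibration('side')
t=np.load('pics/top0.npz')['p'];s=np.load('pics/side0.npz')['p']
a=cv2.resize(t[155:275,180:400],None,fx=3.6,fy=3.6,interpolation=cv2.INTER_CUBIC)
cv2.imwrite('pics/c1.png',a[:,:,::-1])
b=cv2.resize(s[140:320,140:330],None,fx=3.2,fy=3.2,interpolation=cv2.INTER_CUBIC)
cv2.imwrite('pics/c2.png',b[:,:,::-1])
print(onplane(ct,[(345,244),(240,207),(344,246)],0).round(), onplane(cs,[(185,270),(182,271)],4).round(), onplane(ct,[(345,244)],85))
print(onplane(ct,[(192,170),(274,164),(279,241),(198,246)],25).round())
E
```

```text
[[ 438. -321.    0.]
 [ 569.   22.    0.]
 [ 432. -317.    0.]] [[ 441. -314.    4.]
 [ 433. -317.    4.]] [[ 445.36236151 -303.88214315   85.        ]]
[[ 693.  174.   25.]
 [ 705.  -94.   25.]
 [ 456. -103.   25.]
 [ 446.  158.   25.]]
```

View pics/c1.png

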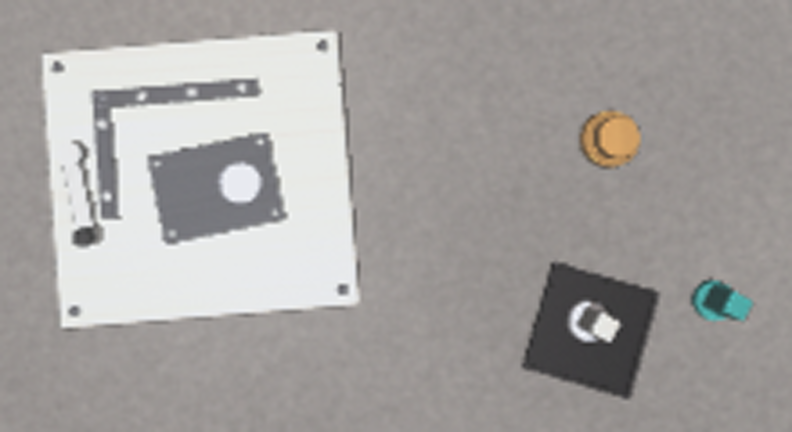

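View pics/c2.png

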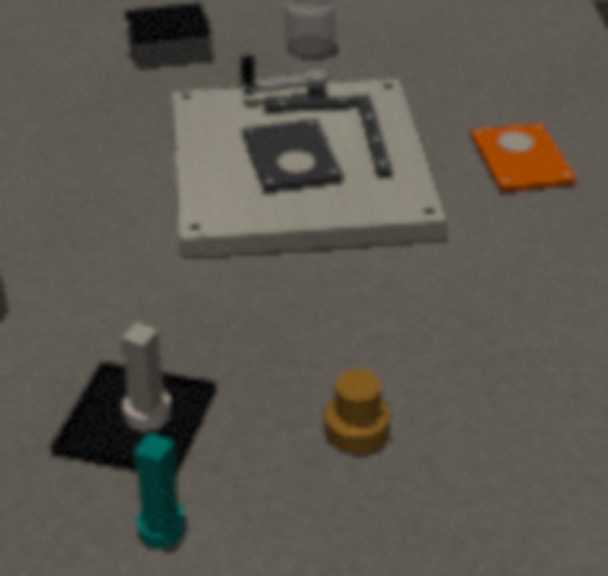

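```bash
cat >> h.py <<'E'
def todelta(target,yaw=None,st=None):
    "world target TCP (and yaw) -> total tool shift cm in the current tool frame, turn deg about tool z"
    st=st or manip.read_state(); M=rot(st['eef_rot'])
    d=M.T@(np.array(target)-st['eef_pos'])/10
    y=None if yaw is None else -np.degrees((yaw-st['eef_rot'][2]+np.pi)%(2*np.pi)-np.pi)
    return d.round(2),y
E
python3 - <<'E'
from h import *
c,p,d=snap('wrist','w0'); print(c, manip.read_state()['eef_pos'])
print(todelta([420,-310,260]))
E
```

```text
{'mtx': array([[297.31863964,   0.        , 254.76078431],
       [  0.        , 297.31863964, 191.81232679],
       [  0.        ,   0.        ,   1.        ]]), 'eye': array([ 288.05426338, -474.92173903,  383.85399457]), 'orientation': array([ 2.85333107e+00,  1.01324917e-03, -1.17617311e+00])} [ 210.94695138 -507.74693931  227.01616687]
(array([ 26.89, -10.24,  -3.29]), None)
```

View pics/w0.png

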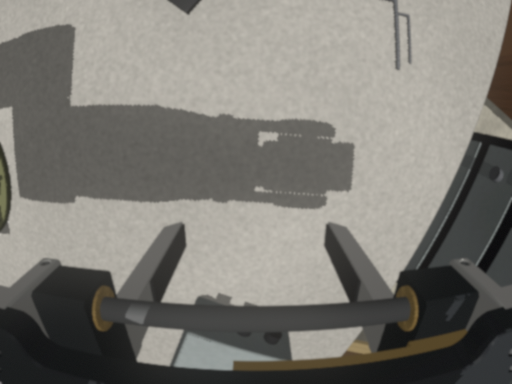

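Emit:
carry_out(deltas=[[[2.4, -1.4, -0.4], 0, 1], [[2.4, -1.4, -0.4], 0, 1], [[2.4, -1.4, -0.4], 0, 1], [[2.4, -1.4, -0.4], 0, 1], [[2.5, -1.4, -0.4], 0, 1], [[2.5, -1.4, -0.4], 0, 1], [[2.5, -1.4, -0.4], 0, 1], [[2.5, -1.3, -0.4], 0, 1], [[0, 0, 0], 0, 1], [[0, 0, 0], 0, 1]])

```text
clock: 0.98
eef_pos: [350.0, -329.5, 259.5]
eef_rot: [3.141, -0.0, 0.396]
wrist_force: [0.3, -0.6, 0.2]
finger_gap: 93.9
```

```bash
python3 - <<'E'
from h import *
s=manip.read_state();c,p,d=snap('wrist','w1'); print(s['clock'],s['eef_pos'],s['eef_rot'],c['eye'])
E
```

```text
0.9833 [ 349.98380695 -329.49163251  259.5196863 ] [ 3.14138735e+00 -2.44224196e-06  3.96121476e-01] [ 426.92917774 -296.36802937  416.43082502]
```

View pics/w1.png

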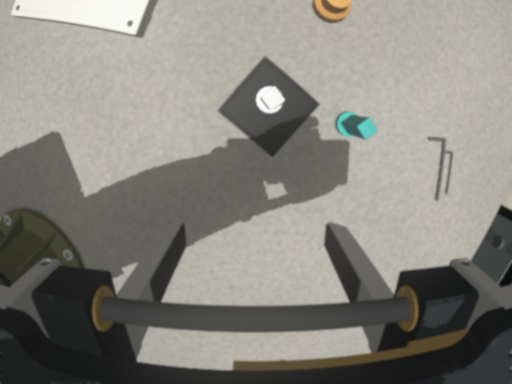

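The white pusher is at (270,100) in the black tray. The turquoise look-alike is at (356,125) and the collimator at (333,5). I'll enlarge this and measure.

```bash
python3 - <<'E'
from h import *
c,p,d=load('w1')
a=cv2.resize(p[45:170,205:335],None,fx=4.6,fy=4.6,interpolation=cv2.INTER_NEAREST)
cv2.imwrite('pics/c3.png',a[:,:,::-1])
hsv=cv2.cvtColor(p,cv2.COLOR_RGB2HSV)
m=(p.max(2)<75).astype(np.uint8); m[:50]=0;m[160:]=0;m[:,:210]=0;m[:,325:]=0
n,l,st,ce=cv2.connectedComponentsWithStats(m); i=1+st[1:,4].argmax()
cn,_=cv2.findContours((l==i).astype(np.uint8),0,2); cc=max(cn,key=cv2.contourArea)
q=cv2.approxPolyDP(cc,6,True)[:,0]; print('tray px',q.tolist())
P=onplane(c,q,10,True); print(P.round(1)); print('cen',P.mean(0))
print('sides',[np.linalg.norm(P[i]-P[i-1]).round(1) for i in range(len(P))])
# depth near the pusher -> points
v,u=np.mgrid[80:120,250:292]; dd=d[80:120,250:292]
K=c['mtx'];print(dd[::4,::4].round())
E
```

```text
tray px [[301, 91], [312, 102], [306, 111], [250, 134], [271, 156], [315, 105]]
[[ 471.2 -345.8   10. ]
 [ 463.7 -365.7   10. ]
 [ 448.8 -363.1   10. ]
 [ 389.2 -305.3   10. ]
 [ 372.2 -343.8   10. ]
 [ 461.6 -371.1   10. ]]
cen [ 434.43997908 -349.11321393   10.        ]
sides [np.float64(27.1), np.float64(21.3), np.float64(15.1), np.float64(83.0), np.float64(42.1), np.float64(93.5)]
[[385. 387. 385. 384. 385. 385. 386. 385. 385. 385. 379.]
 [388. 389. 387. 388. 387. 388. 387. 386. 386. 386. 386.]
 [388. 389. 389. 388. 374. 376. 310. 388. 388. 388. 389.]
 [390. 390. 376. 378. 311. 310. 310. 311. 390. 390. 390.]
 [391. 391. 379. 311. 311. 312. 312. 311. 311. 393. 391.]
 [395. 393. 381. 342. 311. 311. 312. 312. 311. 393. 394.]
 [396. 394. 380. 380. 316. 314. 314. 313. 394. 394. 396.]
 [396. 396. 396. 382. 383. 315. 314. 383. 396. 397. 396.]
 [399. 398. 398. 399. 397. 398. 398. 398. 399. 397. 398.]
 [400. 401. 401. 402. 400. 399. 400. 400. 399. 400. 400.]]
```

View pics/c3.png

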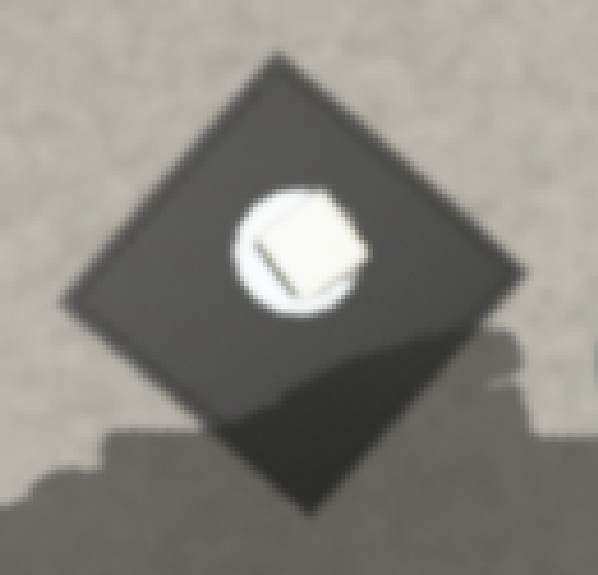

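```bash
cat >> h.py <<'E'
def cloud(c,d,fish):
    H,W=d.shape; v,u=np.mgrid[:H,:W]; uv=np.c_[u.ravel(),v.ravel()]
    r=rays(c,uv,fish); f=rot(c['orientation'])[:,2]; s=d.ravel()/(r@f)
    P=c['eye']+r*s[:,None]; P[d.ravel()==0]=np.nan; return P.reshape(H,W,3)
E
python3 - <<'E'
from h import *
c,p,d=load('w1')
q=np.array([(265.9,57),(319.1,103.7),(272.4,156.5),(218.7,110.2)])
P=onplane(c,q,10,True)[:,:2]; print(P.round(1),P.mean(0),[np.linalg.norm(P[i]-P[i-1]).round(1) for i in range(4)])
e=P[0]-P[3];print('edge ang',np.degrees(np.arctan2(e[1],e[0])),np.degrees(np.arctan2(*(P[1]-P[2])[::-1])))
C=cloud(c,d,True); w=C[70:130,240:300].reshape(-1,3)
t=w[w[:,2]>82]; print(len(t),t.mean(0),t[:,2].std()); r=cv2.minAreaRect(t[:,:2].astype(np.float32)); print(r)
print('floor',np.nanmedian(C[60:80,262:268,2]))
f=w[(w[:,2]>14)&(w[:,2]<24)]; print('foot',f.mean(0),cv2.minEnclosingCircle(f[:,:2].astype(np.float32)))
# rays of top-face corners in crop
k=np.array([(322,190),(370,252),(302,297),(255,245)])/4.6+[205,45]
T=onplane(c,k,89,True); print(T.round(1),T.mean(0),[np.linalg.norm(T[i]-T[i-1]).round(1) for i in range(4)])
for i in range(4):
    e=T[i]-T[i-1];print(np.degrees(np.arctan2(e[1],e[0])))
cf=np.array([[297,252]])/4.6+[205,45]; print(onplane(c,cf,18,True))
E
```

```text
[[ 495.3 -284. ]
 [ 465.7 -375.6]
 [ 372.3 -345.9]
 [ 403.4 -253.3]] [ 434.16639202 -314.7078466 ] [np.float64(96.9), np.float64(96.3), np.float64(98.1), np.float64(97.6)]
edge ang -18.470958891239675 -17.66415742351371
327 [ 442.82543364 -310.35145494   88.46767165] 0.8767071940074572
((442.9676208496094, -310.5011291503906), (20.245044708251953, 20.03046417236328), 60.493614196777344)
floor 3.907687454891146
foot [ 439.67674368 -305.98228704   17.64287608] ((442.7326354980469, -310.405029296875), 18.111223220825195)
[[ 455.7 -308.1   89. ]
 [ 446.6 -324.4   89. ]
 [ 430.2 -313.8   89. ]
 [ 437.3 -298.8   89. ]] [ 442.44863728 -311.29006792   89.        ] [np.float64(20.7), np.float64(18.6), np.float64(19.5), np.float64(16.7)]
-26.96052432113744
-119.31277545589711
147.24005362175726
64.74288958764568
[[ 442.4076468  -311.18036197   18.        ]]
```

```bash
python3 - <<'E'
from h import *
c,p,d=load('w1');C=cloud(c,d,True)
h=cv2.cvtColor(p,cv2.COLOR_RGB2HSV); m=(h[...,0]>80)&(h[...,0]<100)&(h[...,1]>120)
P=C[m];P=P[P[:,2]>10];print('turq',np.nanmedian(P[P[:,2]>80],0))
print(todelta([443,-310.5,120],np.radians(60.5)),todelta([443,-310.5,67]))
st=manip.read_state();print(st['joints'])
E
```

```text
turq [ 457.66669686 -423.7435074    84.67408353]
(array([ 9.4 ,  1.79, 13.93]), np.float64(-37.88319038530433)) (array([ 9.4 ,  1.79, 19.23]), None)
[-8.33245781e-01  1.19580184e-01  1.66393114e+00 -1.89195704e-04
  1.35830357e+00  3.42852691e-01]
```

Emit:
carry_out(deltas=[[[2.35, 0.45, 1.0], 0, 1], [[2.35, 0.45, 1.0], 0, 1], [[2.35, 0.45, 1.0], 0, 1], [[2.35, 0.45, 1.0], 0, 1], [[0, 0, 1.6], -6.3, 1], [[0, 0, 1.6], -6.3, 1], [[0, 0, 1.6], -6.3, 1], [[0, 0, 1.7], -6.3, 1], [[0, 0, 1.7], -6.3, 1], [[0, 0, 1.7], -6.4, 1], [[0, 0, 0], 0, 1], [[0, 0, 0], 0, 1]])

```text
clock: 2.03
eef_pos: [442.4, -311.4, 120.0]
eef_rot: [-3.14, -0.0, 1.051]
wrist_force: [0.8, 0.7, 0.8]
finger_gap: 93.8
```

```bash
python3 - <<'E'
from h import *
print(todelta([443,-310.5,67],np.radians(60.5)),manip.read_state()['eef_pos'])
snap('wrist','w2')
E
```

```text
(array([0.11, 0.02, 5.3 ]), np.float64(-0.30544326998853644)) [ 442.36716979 -311.39205057  119.95858408]
```

View pics/w2.png

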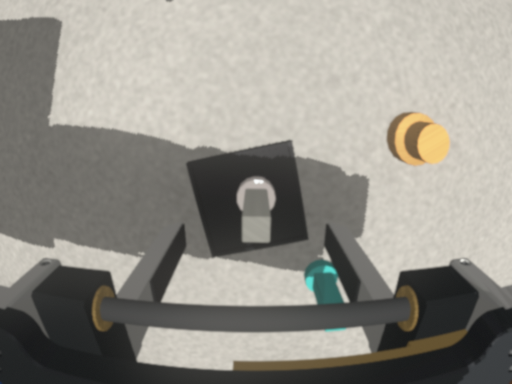

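The stem at (256,215) is centred and square between the fingers. I'll descend and grip.

Emit:
carry_out(deltas=[[[0.1, 0, 1.5], 0, 1], [[0, 0, 1.5], 0, 1], [[0, 0, 1.3], 0, 1], [[0, 0, 1.0], 0, 1], [[0, 0, 0], 0, 0.6], [[0, 0, 0], 0, 0.3], [[0, 0, 0], 0, 0.1], [[0, 0, 0], 0, 0], [[0, 0, 0], 0, 0], [[0, 0, 0], 0, 0], [[0, 0, 0], 0, 0], [[0, 0, 0], 0, 0]], grip_force=30)

```text
clock: 3.08
eef_pos: [443.7, -309.9, 67.6]
eef_rot: [3.141, 0.0, 1.055]
wrist_force: [0.8, -0.1, -0.0]
finger_gap: 44.4
```

Emit:
carry_out(deltas=[[[0, 0, 0], 0, 0], [[0, 0, 0], 0, 0], [[0, 0, 0], 0, 0], [[0, 0, 0], 0, 0], [[0, 0, 0], 0, 0], [[0, 0, 0], 0, 0]])

```text
clock: 3.58
eef_pos: [443.6, -309.9, 67.4]
eef_rot: [-3.142, 0.0, 1.055]
wrist_force: [-0.3, -0.3, 0.5]
finger_gap: 19.8
```

Emit:
carry_out(deltas=[[[0, 0, -1.0], 0, 0], [[0, 0, -2.0], 0, 0], [[0, 0, -2.6], 0, 0], [[0, 0, -2.6], 0, 0], [[0, 0, -2.6], 0, 0], [[2.5, -0.5, -2.5], 0, 0], [[2.8, -0.6, -2.0], 0, 0], [[2.8, -0.6, -1.0], 0, 0], [[2.8, -0.6, 0], 0, 0], [[2.8, -0.6, 0], 0, 0], [[2.8, -0.6, 0], 0, 0], [[2.8, -0.5, 0], 0, 0], [[2.8, -0.5, 0], 0, 0], [[2.8, -0.5, 0], 0, 0], [[2.0, -0.3, 0], 0, 0], [[1.1, 0, 0], 0, 0], [[0, 0, 0], 0, 0], [[0, 0, 0], 0, 0], [[0, 0, 0], 0, 0]])

```text
clock: 5.17
eef_pos: [535.3, -41.2, 230.5]
eef_rot: [-3.142, 0.0, 1.054]
wrist_force: [1.0, -0.6, -1.2]
finger_gap: 19.7
```

```bash
python3 - <<'E'
from h import *
s=manip.read_state();c,p,d=snap('wrist','w3'); print(s['clock'],s['eef_pos'],s['eef_rot'],c['eye'])
E
```

```text
5.1667 [535.27295554 -41.1649672  230.54526579] [-3.14154910e+00  2.18471973e-04  1.05441894e+00] [576.50916675  32.31239486 387.4337828 ]
```

View pics/w3.png

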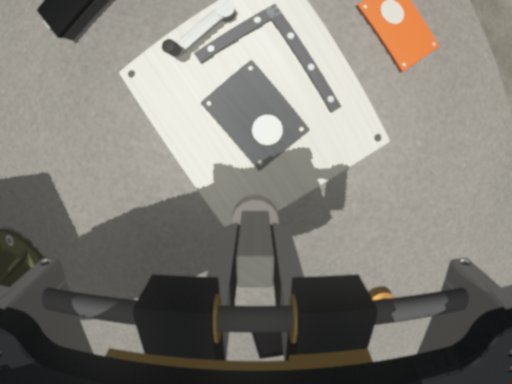

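The wrist picture shows the plate at (255,112), the corner of the bars near (275,12), the knob at (170,47), the pivot at (230,13) and the pusher's foot at (256,212). I'll enlarge it and take the edges.

```bash
python3 - <<'E'
from h import *
c,p,d=load('w3')
a=cv2.resize(p[0:175,115:395],None,fx=2.8,fy=2.8,interpolation=cv2.INTER_CUBIC)
cv2.imwrite('pics/c4.png',a[:,:,::-1])
m=((p.max(2)<110)&(p.min(2)>0)).astype(np.uint8)
m[175:]=0; m[:,:130]=0; m[:,360:]=0
n,l,st,ce=cv2.connectedComponentsWithStats(m)
for i in range(1,n):
    if st[i,4]>200:
        cn,_=cv2.findContours((l==i).astype(np.uint8),0,2);cc=max(cn,key=cv2.contourArea)
        q=cv2.approxPolyDP(cc,3.5,True)[:,0]; print(i,st[i],q.tolist())
E
```

```text
3 [163  40  19  16 206] [[165, 41], [166, 51], [180, 53], [179, 46]]
```

View pics/c4.png

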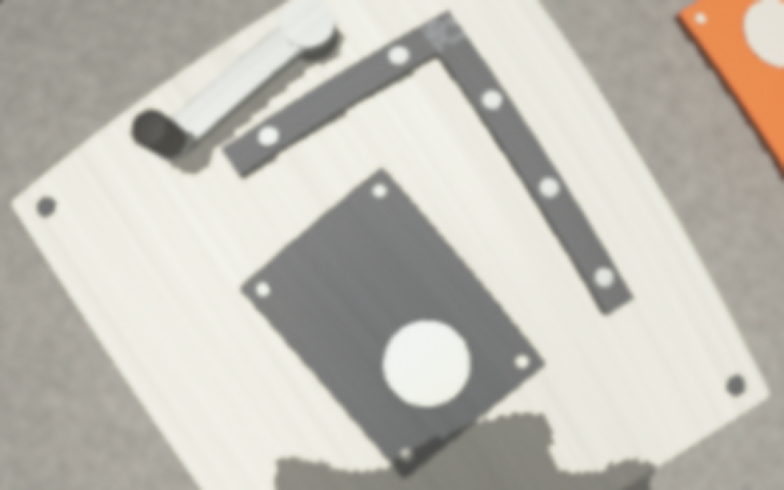

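```bash
python3 - <<'E'
from h import *
c,p,d=load('w3')
f=lambda k,z: onplane(c,np.array(k,float)/2.8+[115,0],z,True)[:,:2]
ang=lambda a,b: np.degrees(np.arctan2(*(b-a)[::-1]))
O,FI,FO,SO,SI,I=f([(450,10),(605,315),(633,296),(223,150),(243,179),(437,60)],33)
print('O',O,'I',I,'FI',FI,'FO',FO,'SO',SO,'SI',SI)
print('far len',np.linalg.norm(O-FO),'(165) side',np.linalg.norm(O-SO),'(130)', 'I-FI',np.linalg.norm(I-FI),'(135)','I-SI',np.linalg.norm(I-SI),'(100)')
print('yaw from far outer',ang(FO,O)-90,'inner',ang(FI,I)-90,'side',ang(SO,O),ang(SI,I))
Q=f([(382,168),(545,363),(403,477),(240,288)],35); print('plate',Q,Q.mean(0),[np.linalg.norm(Q[i]-Q[i-1]).round(1) for i in range(4)])
print('plate yaw',ang(Q[3],Q[0]),ang(Q[2],Q[1]),ang(Q[1],Q[0])-90,ang(Q[2],Q[3])-90)
C=cloud(c,d,True)
print('plate z',np.nanmedian(C[95:110,235:250,2]),'stage z',np.nanmedian(C[60:70,200:210,2]))
K=f([(152,128)],79); print('knob top',K)
k=C[35:60,155:190].reshape(-1,3);k=k[k[:,2]>70];print(len(k),np.median(k,0))
E
```

```text
O [661.09645234 130.96853159] I [644.4781384  113.11086801] FI [653.73751737 -17.97223395] FO [668.94367702 -16.33503708] SO [546.95041203 124.20221874] SI [547.9233691  108.34973001]
far len 147.51244108723085 (165) side 114.34641013054099 (130) I-FI 131.4097245949155 (135) I-SI 96.67208443064298 (100)
yaw from far outer 3.0494050787059734 inner 4.040517691509308 side 3.392391355556141 2.8229815897679384
plate [[600.33160841  81.96396508]
 [620.16338369 -23.76520921]
 [542.78878834 -37.69255243]
 [523.50639864  67.92067984]] [571.69754477  22.10672082] [np.float64(78.1), np.float64(107.6), np.float64(78.6), np.float64(107.4)]
plate yaw 10.359028903593941 10.203913513302616 10.623610367298028 10.346844015448667
plate z 34.71497372581072 stage z 24.758517870861397
knob top [[532.24337613 135.16360641]]
178 [531.37159668 135.69878796  78.31621306]
```

Measured so far:
- **Corner:** about (646.5, 115), yaw 3.3°. Bar lengths came out at 147.5 and 114 against 150 and 115, which fits.
- **Plate:** in corner axes (-80, -88), yaw +7°.
- **Arm:** holddown about 0.13 rad.

I'll align the tool with the corner axes (tool x = corner +y, tool y = corner +x) and go behind the near edge.

Emit:
carry_out(deltas=[[[1.3, -2.2, 0], 0, 0], [[1.3, -2.2, 0], 0, 0], [[1.3, -2.3, 0], 0, 0], [[0, 0, 1.0], -6.6, 0], [[0, 0, 1.5], -6.6, 0], [[0, 0, 1.5], -6.6, 0], [[0, 0, 1.5], -6.6, 0], [[0, 0, 1.5], -6.6, 0], [[0, 0, 0], 0, 0], [[0, 0, 0], 0, 0]], grip_force=50)

```text
clock: 6.05
eef_pos: [496.3, 26.1, 160.5]
eef_rot: [-3.141, -0.0, 1.627]
wrist_force: [0.4, -0.0, -0.4]
finger_gap: 20.0
```

```bash
cat >> h.py <<'E'
CO=np.array([646.5,115.]); CY=np.radians(3.3)
def c2w(x,y): return CO+[x*np.cos(CY)-y*np.sin(CY), x*np.sin(CY)+y*np.cos(CY)]
def w2c(P):
    d=np.atleast_2d(P)[:,:2]-CO; return np.c_[d[:,0]*np.cos(CY)+d[:,1]*np.sin(CY), -d[:,0]*np.sin(CY)+d[:,1]*np.cos(CY)]
E
python3 - <<'E'
from h import *
s=manip.read_state();print(s['clock'],s['eef_pos'],s['eef_rot'],s['wrist_force'],w2c(s['eef_pos']))
print(todelta([*c2w(-155,-80),91.5],np.radians(93.3)))
E
```

```text
6.05 [496.29880922  26.09793687 160.50653283] [-3.14064747e+00 -2.92266574e-05  1.62651772e+00] [ 0.44060054 -0.01165619 -0.42134944] [[-155.06969041  -80.10846181]]
(array([0.01, 0.01, 6.9 ]), np.float64(-0.10739916208410825))
```

Emit:
carry_out(deltas=[[[0, 0, 1.4], 0, 0], [[0, 0, 1.6], 0, 0], [[0, 0, 1.6], 0, 0], [[0, 0, 1.2], 0, 0], [[0, 0, 0.7], 0, 0], [[0, 0, 0.4], 0, 0], [[0, 0, 0], 0, 0], [[0, 0, 0], 0, 0]])

```text
clock: 6.72
eef_pos: [496.9, 26.7, 92.3]
eef_rot: [3.141, 0.0, 1.63]
wrist_force: [-0.1, 0.2, -0.6]
finger_gap: 19.7
```

```bash
python3 - <<'E'
from h import *
snap('wrist','w4');c,p,d=snap('side','s4')
a=cv2.resize(p[130:230,170:300],None,fx=5,fy=5,interpolation=cv2.INTER_CUBIC);cv2.imwrite('pics/c5.png',a[:,:,::-1])
E
```

```text
(no output)
```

View pics/w4.png

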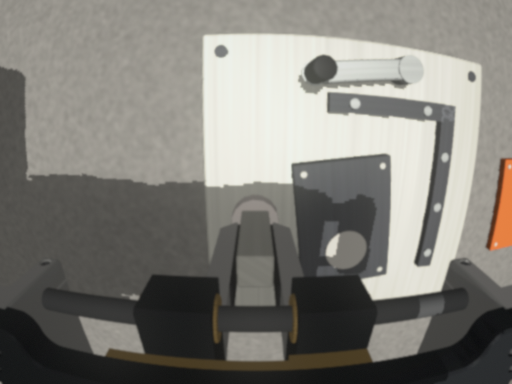

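View pics/c5.png

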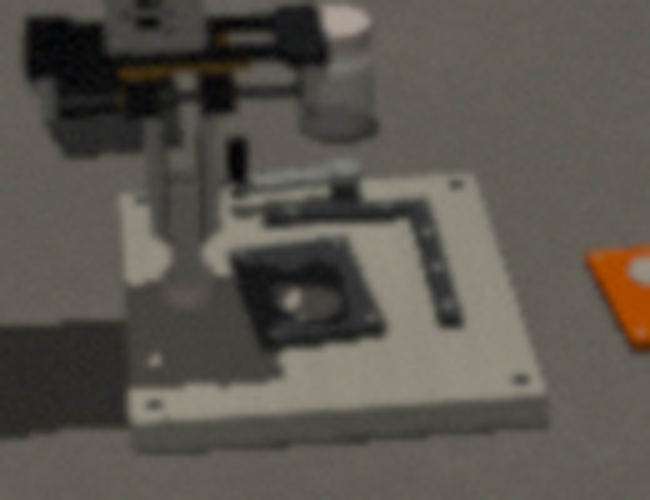

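The foot at (254,215) stands clear of the near edge of the plate (292–305, 165–275). Now the push towards the far bar.

Emit:
carry_out(deltas=[[[0, 0.4, 0], 0, 0], [[0, 0.5, 0], 0, 0], [[0, 0.3, 0], 0, 0], [[0, 0.3, 0], 0, 0], [[0, 0.3, 0], 0, 0], [[0, 0.3, 0], 0, 0], [[0, 0.3, 0], 0, 0], [[0, 0.3, 0], 0, 0], [[0, 0.3, 0], 0, 0], [[0, 0.3, 0], 0, 0], [[0, 0.3, 0], 0, 0], [[0, 0.3, 0], 0, 0], [[0, 0.3, 0], 0, 0], [[0, 0.3, 0], 0, 0], [[0, 0.2, 0], 0, 0], [[0, 0.2, 0], 0, 0], [[0, 0, 0], 0, 0]])

```text
clock: 8.23
eef_pos: [545.8, 29.8, 91.5]
eef_rot: [3.141, -0.0, 1.631]
wrist_force: [0.1, 0.8, -0.7]
finger_gap: 19.7
```

```bash
python3 - <<'E'
from h import *
s=manip.read_state();print(s['clock'],s['wrist_force'],w2c(s['eef_pos']))
snap('wrist','w5')
E
```

```text
8.2333 [ 0.10916355  0.79683594 -0.69006407] [[-105.48015573  -79.24908284]]
```

View pics/w5.png

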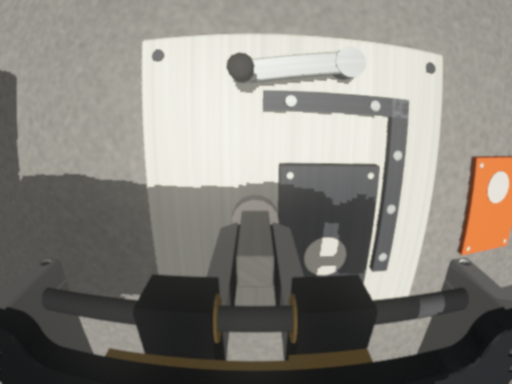

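The plate is now nearly square. Its far edge at (378,220) is just short of the far bar (385,220), so I'll push on in small steps and watch the force.

Emit:
carry_out(deltas=[[[0, 0.2, 0], 0, 0], [[0, 0.2, 0], 0, 0], [[0, 0.2, 0], 0, 0], [[0, 0.1, 0], 0, 0], [[0, 0, 0], 0, 0]])

```text
clock: 8.7
eef_pos: [552.6, 30.2, 91.4]
eef_rot: [3.142, 0.0, 1.631]
wrist_force: [0.5, -0.2, -2.2]
finger_gap: 19.5
```

Emit:
carry_out(deltas=[[[0, 0.1, 0], 0, 0], [[0, 0, 0], 0, 0]])

```text
clock: 8.87
eef_pos: [553.2, 30.2, 91.3]
eef_rot: [-3.141, 0.0, 1.631]
wrist_force: [-2.3, -0.3, -1.2]
finger_gap: 19.5
```

Emit:
carry_out(deltas=[[[0, 0.1, 0], 0, 0], [[0, 0, 0], 0, 0]])

```text
clock: 9.03
eef_pos: [553.4, 30.3, 91.1]
eef_rot: [-3.139, -0.0, 1.631]
wrist_force: [-7.1, -0.6, 0.5]
finger_gap: 19.8
```

The plate is against the far bar at 7 N. I'll back off, lift, and look before going round to the right edge.

Emit:
carry_out(deltas=[[[0, -0.5, 0], 0, 0], [[0, -1.0, 0], 0, 0], [[0, 0, -1.5], 0, 0], [[0, 0, -1.5], 0, 0], [[0, 0, -1.5], 0, 0], [[-2.5, 0, 0], 0, 0], [[-3.0, 1.0, 0], 0, 0], [[-3.0, 2.0, 0], 0, 0], [[-1.5, 2.5, 0], 0, 0], [[0, 2.0, 0], 0, 0], [[0, 0, 0], 0, 0], [[0, 0, 0], 0, 0]])

```text
clock: 10.03
eef_pos: [620.5, -65.9, 135.9]
eef_rot: [3.142, -0.0, 1.631]
wrist_force: [-0.8, -0.2, -1.9]
finger_gap: 19.6
```

```bash
python3 - <<'E'
from h import *
s=manip.read_state();print(s['clock'],s['wrist_force'],w2c(s['eef_pos']))
c,p,d=snap('wrist','w6')
a=cv2.resize(p[60:230,150:400],None,fx=3,fy=3,interpolation=cv2.INTER_CUBIC);cv2.imwrite('pics/c6.png',a[:,:,::-1])
E
```

```text
10.0333 [-0.79620833 -0.21239044 -1.86053673] [[ -36.41191983 -179.1198646 ]]
```

View pics/c6.png

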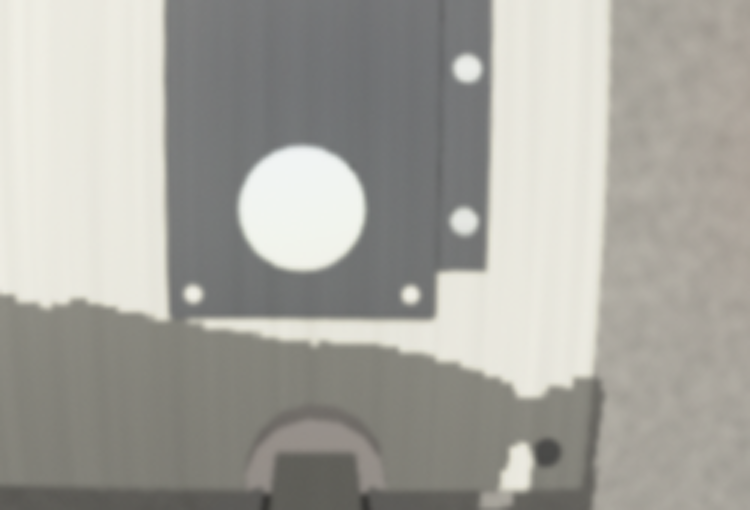

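The plate's far edge lies flush along the far bar, and the foot is in front of the right edge. Lower and push towards the side bar.

Emit:
carry_out(deltas=[[[0, 0, 1.5], 0, 0], [[0, 0, 1.5], 0, 0], [[0, 0, 1.0], 0, 0], [[0, 0, 0.5], 0, 0], [[0, 0, 0], 0, 0], [[0.5, 0, 0], 0, 0], [[0.5, 0, 0], 0, 0], [[0.3, 0, 0], 0, 0], [[0.3, 0, 0], 0, 0], [[0.3, 0, 0], 0, 0], [[0.3, 0, 0], 0, 0], [[0.3, 0, 0], 0, 0], [[0.3, 0, 0], 0, 0], [[0.3, 0, 0], 0, 0], [[0.3, 0, 0], 0, 0], [[0.3, 0, 0], 0, 0], [[0.3, 0, 0], 0, 0], [[0.3, 0, 0], 0, 0], [[0.3, 0, 0], 0, 0], [[0, 0, 0], 0, 0]])

```text
clock: 11.75
eef_pos: [617.5, -19.3, 91.4]
eef_rot: [-3.142, -0.0, 1.632]
wrist_force: [-0.3, 0.3, -1.5]
finger_gap: 19.5
```

```bash
python3 - <<'E'
from h import *
s=manip.read_state();print(s['clock'],s['wrist_force'],w2c(s['eef_pos']))
c,p,d=snap('wrist','w7')
E
```

```text
11.75 [-0.34317167  0.25080209 -1.46504929] [[ -36.67587154 -132.43910588]]
```

View pics/w7.png

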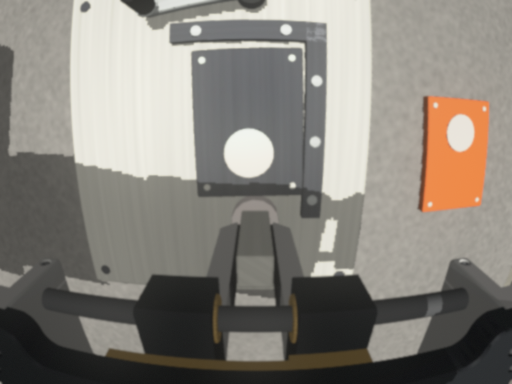

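The gap to the side bar is about 4 mm (row 42 to 48), and the far edge still runs along the far bar.

Emit:
carry_out(deltas=[[[0.2, 0, 0], 0, 0], [[0.15, 0, 0], 0, 0], [[0, 0, 0], 0, 0]])

```text
clock: 12.05
eef_pos: [617.3, -16.2, 91.4]
eef_rot: [3.142, -0.0, 1.631]
wrist_force: [-0.9, -0.6, -1.2]
finger_gap: 20.0
```

Emit:
carry_out(deltas=[[[0.1, 0, 0], 0, 0], [[0, 0, 0], 0, 0]])

```text
clock: 12.22
eef_pos: [617.2, -15.4, 91.4]
eef_rot: [-3.142, 0.0, 1.631]
wrist_force: [0.5, -0.1, -1.1]
finger_gap: 19.6
```

Emit:
carry_out(deltas=[[[0.1, 0, 0], 0, 0], [[0, 0, 0], 0, 0]])

```text
clock: 12.38
eef_pos: [617.2, -14.4, 91.5]
eef_rot: [3.142, -0.0, 1.631]
wrist_force: [-0.1, 0.1, -1.8]
finger_gap: 19.4
```

Emit:
carry_out(deltas=[[[0.1, 0, 0], 0, 0], [[0, 0, 0], 0, 0]])

```text
clock: 12.55
eef_pos: [617.1, -13.3, 91.4]
eef_rot: [-3.142, -0.0, 1.631]
wrist_force: [-0.4, -0.1, -1.3]
finger_gap: 20.1
```

Emit:
carry_out(deltas=[[[0.1, 0, 0], 0, 0], [[0, 0, 0], 0, 0]])

```text
clock: 12.72
eef_pos: [617.0, -12.9, 91.4]
eef_rot: [-3.141, 0.001, 1.631]
wrist_force: [-1.2, -4.2, -0.8]
finger_gap: 19.8
```

Emit:
carry_out(deltas=[[[0.1, 0, 0], 0, 0], [[0, 0, 0], 0, 0]])

```text
clock: 12.88
eef_pos: [616.9, -12.5, 91.5]
eef_rot: [-3.141, 0.002, 1.631]
wrist_force: [-2.2, -8.4, -0.6]
finger_gap: 19.5
```

```bash
python3 - <<'E'
from h import *
s=manip.read_state();print(s['clock'],s['wrist_force'],w2c(s['eef_pos']))
c,p,d=snap('wrist','w8')
a=cv2.resize(p[0:215,150:350],None,fx=2.75,fy=2.75,interpolation=cv2.INTER_CUBIC);cv2.imwrite('pics/c8.png',a[:,:,::-1])
E
```

```text
12.8833 [-2.22937963 -8.40257188 -0.61340698] [[ -36.89675094 -125.59901131]]
```

View pics/c8.png

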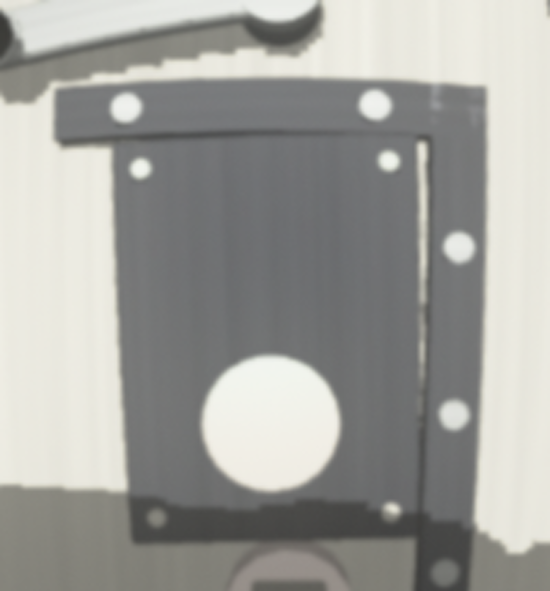

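A gap of 2–3 mm is left at the top of the far edge, tapering to zero, so one more +x push is needed left of the centre.

Emit:
carry_out(deltas=[[[-0.5, 0, 0], 0, 0], [[-1.0, 0, 0], 0, 0], [[0, 0, -1.5], 0, 0], [[0, 0, -1.5], 0, 0], [[0, 0, -1.5], 0, 0], [[1.0, -2.0, 0], 0, 0], [[2.0, -2.3, 0], 0, 0], [[2.5, -2.0, 0], 0, 0], [[2.5, -1.5, 0], 0, 0], [[2.0, -0.5, 0], 0, 0], [[0, 0, 0], 0, 0], [[0, 0, 1.5], 0, 0], [[0, 0, 1.5], 0, 0], [[0, 0, 1.0], 0, 0], [[0, 0, 0.5], 0, 0], [[0, 0, 0], 0, 0]])

```text
clock: 14.27
eef_pos: [528.8, 67.9, 90.5]
eef_rot: [-3.14, -0.0, 1.631]
wrist_force: [0.2, 0.4, -0.9]
finger_gap: 19.5
```

```bash
python3 - <<'E'
from h import *
s=manip.read_state();print(s['clock'],s['wrist_force'],s['eef_pos'],w2c(s['eef_pos']))
c,p,d=snap('wrist','w9')
E
```

```text
14.2667 [ 0.1515459   0.41610805 -0.86915765] [528.84009432  67.91449336  90.4695095 ] [[-120.17523535  -40.23445225]]
```

View pics/w9.png

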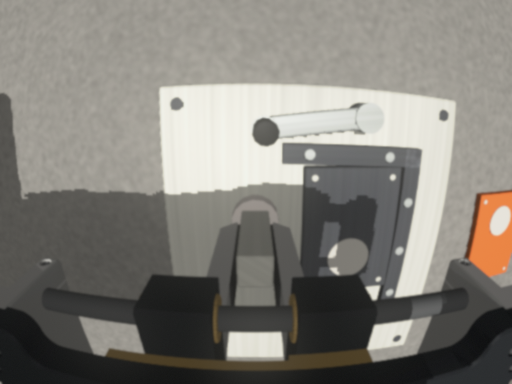

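Emit:
carry_out(deltas=[[[0, 0.5, 0], 0, 0], [[0, 0.5, 0], 0, 0], [[0, 0.3, 0], 0, 0], [[0, 0.2, 0], 0, 0], [[0, 0.2, 0], 0, 0], [[0, 0.2, 0], 0, 0], [[0, 0.1, 0], 0, 0], [[0, 0, 0], 0, 0]])

```text
clock: 14.98
eef_pos: [549.1, 69.6, 91.4]
eef_rot: [-3.142, -0.0, 1.631]
wrist_force: [0.2, 0.6, -0.6]
finger_gap: 19.6
```

Emit:
carry_out(deltas=[[[0, 0.1, 0], 0, 0], [[0, 0, 0], 0, 0]])

```text
clock: 15.15
eef_pos: [550.0, 69.7, 91.4]
eef_rot: [-3.141, -0.0, 1.631]
wrist_force: [-0.5, 0.6, -2.3]
finger_gap: 19.5
```

Emit:
carry_out(deltas=[[[0, 0.1, 0], 0, 0], [[0, 0, 0], 0, 0]])

```text
clock: 15.32
eef_pos: [550.9, 69.7, 91.4]
eef_rot: [-3.141, -0.0, 1.631]
wrist_force: [-1.9, -0.3, -1.5]
finger_gap: 20.0
```

Emit:
carry_out(deltas=[[[0, 0.1, 0], 0, 0], [[0, 0, 0], 0, 0]])

```text
clock: 15.48
eef_pos: [551.2, 69.7, 91.1]
eef_rot: [-3.139, 0.0, 1.631]
wrist_force: [-5.9, -0.3, 0.5]
finger_gap: 19.9
```

Emit:
carry_out(deltas=[[[0, 0.05, 0], 0, 0], [[0, 0, 0], 0, 0]])

```text
clock: 15.65
eef_pos: [551.3, 69.7, 91.0]
eef_rot: [-3.138, 0.0, 1.631]
wrist_force: [-9.4, -0.3, 0.3]
finger_gap: 19.9
```

```bash
python3 - <<'E'
from h import *
s=manip.read_state();print(s['clock'],s['wrist_force'],w2c(s['eef_pos']))
c,p,d=snap('wrist','w10')
a=cv2.resize(p[80:300,200:420],None,fx=2.7,fy=2.7,interpolation=cv2.INTER_CUBIC);cv2.imwrite('pics/c10.png',cv2.convertScaleAbs(a[:,:,::-1],alpha=1.3))
E
```

```text
15.65 [-9.36149432 -0.25244466  0.25137704] [[-97.63982381 -39.70346778]]
```

View pics/c10.png

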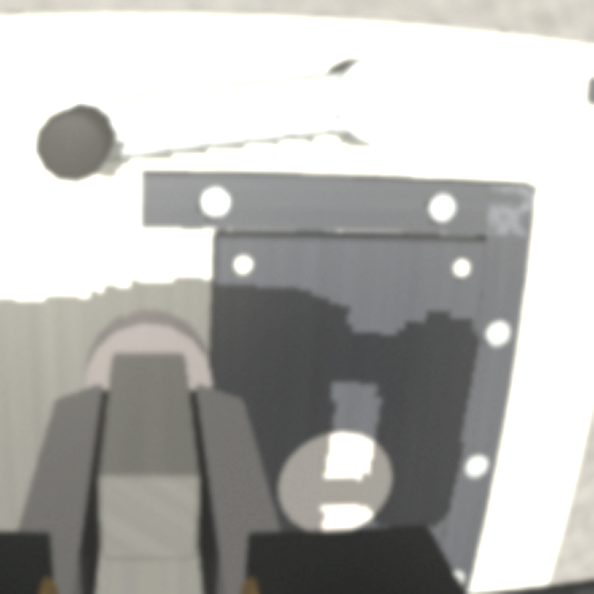

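Both pushes against the far bar ended at the same depth (-97.7 and -97.6), so the plate is square to it. I'll back off and look from above.

Emit:
carry_out(deltas=[[[0, -0.5, 0], 0, 0], [[0, -1.0, 0], 0, 0], [[0, 0, -1.5], 0, 0], [[0, 0, -2.0], 0, 0], [[0, 0, -2.5], 0, 0], [[-2.5, 1.0, -1.0], 0, 0], [[-2.5, 2.0, 0], 0, 0], [[-2.5, 2.0, 0], 0, 0], [[-2.5, 1.5, 0], 0, 0], [[0, 0, 0], 0, 0], [[0, 0, 0], 0, 0]])

```text
clock: 16.62
eef_pos: [608.7, -28.0, 161.0]
eef_rot: [3.141, -0.0, 1.629]
wrist_force: [-0.9, 0.2, -1.4]
finger_gap: 19.3
```

```bash
python3 - <<'E'
from h import *
s=manip.read_state();print(s['clock'],s['wrist_force'],w2c(s['eef_pos']))
c,p,d=snap('wrist','w11')
a=cv2.resize(p[20:220,150:370],None,fx=2.9,fy=2.9,interpolation=cv2.INTER_CUBIC);cv2.imwrite('pics/c11.png',a[:,:,::-1])
E
```

```text
16.6167 [-0.89553764  0.17126858 -1.43603963] [[ -45.99762982 -140.60641712]]
```

View pics/c11.png

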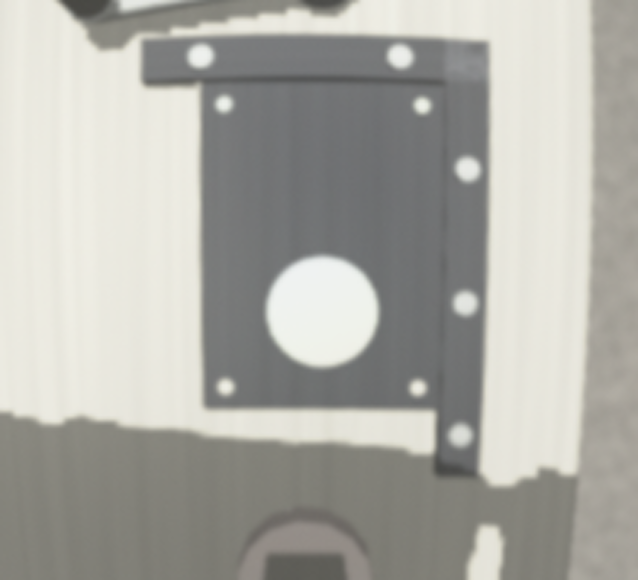

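It looks flush on both sides. I'll confirm with one gentle press towards the side bar, since squaring up could have opened a gap of about a millimetre.

Emit:
carry_out(deltas=[[[0, 0, 2.0], 0, 0], [[0, 0.5, 2.0], 0, 0], [[0, 0, 1.6], 0, 0], [[0, 0, 1.0], 0, 0], [[0, 0, 0.4], 0, 0], [[0, 0, 0], 0, 0], [[0.4, 0, 0], 0, 0], [[0.3, 0, 0], 0, 0], [[0.3, 0, 0], 0, 0], [[0.2, 0, 0], 0, 0], [[0.1, 0, 0], 0, 0], [[0, 0, 0], 0, 0]])

```text
clock: 17.67
eef_pos: [612.7, -13.5, 91.7]
eef_rot: [3.141, 0.0, 1.632]
wrist_force: [-0.9, -0.7, -1.3]
finger_gap: 19.7
```

Emit:
carry_out(deltas=[[[0.1, 0, 0], 0, 0], [[0, 0, 0], 0, 0]])

```text
clock: 17.83
eef_pos: [612.6, -12.7, 91.5]
eef_rot: [3.142, 0.0, 1.631]
wrist_force: [-0.1, 0.9, -0.4]
finger_gap: 19.3
```

```bash
python3 - <<'E'
from h import *
s=manip.read_state();print(s['clock'],s['wrist_force'],w2c(s['eef_pos']))
E
```

```text
17.8333 [-0.05529969  0.88071412 -0.44991731] [[ -41.16883166 -125.55036986]]
```

Emit:
carry_out(deltas=[[[0.1, 0, 0], 0, 0], [[0, 0, 0], 0, 0]])

```text
clock: 18.0
eef_pos: [612.6, -12.2, 91.5]
eef_rot: [3.141, 0.001, 1.631]
wrist_force: [0.7, -4.7, -0.7]
finger_gap: 20.1
```

Emit:
carry_out(deltas=[[[0.07, 0, 0], 0, 0], [[0, 0, 0], 0, 0]])

```text
clock: 18.17
eef_pos: [612.7, -12.0, 91.5]
eef_rot: [3.141, 0.002, 1.631]
wrist_force: [0.7, -8.1, -0.8]
finger_gap: 19.9
```

Emit:
carry_out(deltas=[[[-0.5, 0, 0], 0, 0], [[-1.0, 0, 0], 0, 0], [[0, 0, -1.5], 0, 0], [[0, 0, -2.5], 0, 0], [[0, 0, -3.0], 0, 0], [[0, 0, 0], 0, 0], [[0, 0, 0], 0, 0]])

```text
clock: 18.75
eef_pos: [614.0, -26.5, 162.9]
eef_rot: [3.139, 0.0, 1.631]
wrist_force: [0.1, -0.3, -1.2]
finger_gap: 19.7
```

```bash
python3 - <<'E'
from h import *
s=manip.read_state();print(s['clock'],s['wrist_force'],w2c(s['eef_pos']))
c,p,d=snap('wrist','w12')
a=cv2.resize(p[20:220,150:370],None,fx=2.9,fy=2.9,interpolation=cv2.INTER_CUBIC);cv2.imwrite('pics/c12.png',a[:,:,::-1])
print(todelta([434.2+0,-314.7,160],np.radians(60.5)),todelta([434.2+0,-314.7,70]))
E
```

```text
18.75 [ 0.10562391 -0.2687545  -1.17894889] [[ -40.61591101 -139.37768337]]
(array([-27.7 , -19.62,   0.12]), np.float64(32.94805868035142)) (array([-27.71, -19.62,   9.12]), None)
```

View pics/c12.png

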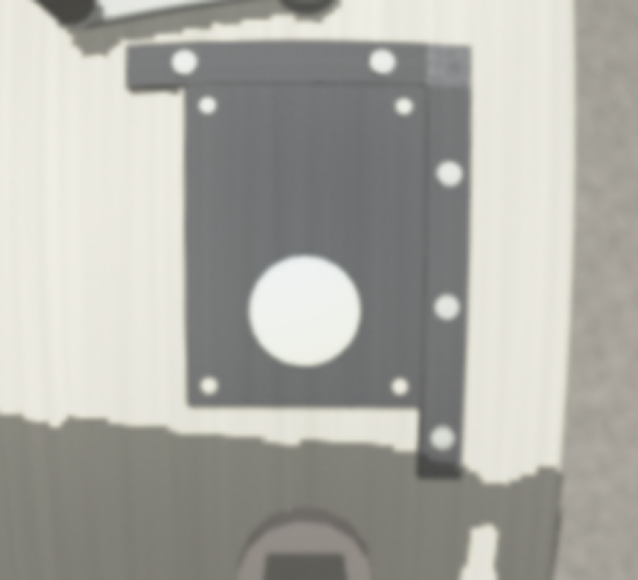

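The plate is flush on both bars. Back to the tray.

Emit:
carry_out(deltas=[[[-1.5, -1.0, 0], 0, 0], [[-2.5, -1.8, 0], 0, 0], [[-2.6, -1.8, 0], 0, 0], [[-2.6, -1.8, 0], 0, 0], [[-2.6, -1.8, 0], 0, 0], [[-2.6, -1.8, 0], 0, 0], [[-2.6, -1.8, 0], 0, 0], [[-2.6, -1.8, 0], 0, 0], [[-2.5, -1.8, 0], 0, 0], [[-2.5, -1.8, 0], 0, 0], [[-2.0, -1.5, 0], 0, 0], [[-1.1, -0.9, 0], 0, 0], [[0, 0, 0], 0, 0], [[0, 0, 0], 0, 0]])

```text
clock: 19.97
eef_pos: [433.9, -314.4, 160.3]
eef_rot: [-3.14, -0.002, 1.63]
wrist_force: [1.4, -0.0, -1.8]
finger_gap: 19.9
```

```bash
python3 - <<'E'
from h import *
s=manip.read_state();print(s['clock'],s['wrist_force'],s['eef_pos'],s['eef_rot'])
c,p,d=snap('wrist','w13')
print(todelta([434.2+0,-314.7,68]))
E
```

```text
19.9667 [ 1.38161802 -0.01952269 -1.8279272 ] [ 433.90365867 -314.39358256  160.33298029] [-3.14038118e+00 -1.53426885e-03  1.62973276e+00]
(array([-0.09, -0.01,  9.26]), None)
```

View pics/w13.png

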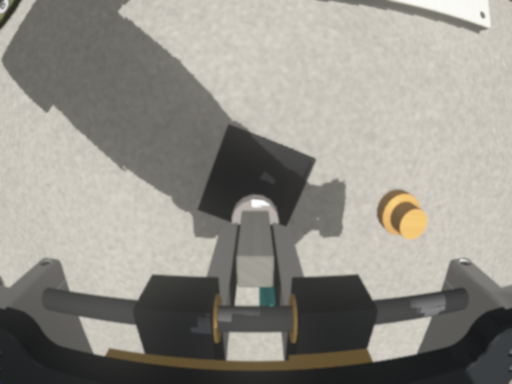

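Emit:
carry_out(deltas=[[[0, 0, 1.5], 0, 0], [[0, 0, 2.0], 0, 0], [[0, 0, 2.0], 0, 0], [[0, 0, 1.5], 0, 0], [[0, 0, 1.0], 0, 0], [[0, 0, 0.6], 0, 0], [[0, 0, 0.3], 0, 0], [[0, 0, 0], 0, 0]])

```text
clock: 20.68
eef_pos: [434.7, -314.1, 72.3]
eef_rot: [-3.141, -0.0, 1.632]
wrist_force: [0.6, -0.7, -1.1]
finger_gap: 20.0
```

Emit:
carry_out(deltas=[[[0, 0, 0.15], 0, 0], [[0, 0, 0.1], 0, 0], [[0, 0, 0], 0, 0]])

```text
clock: 20.93
eef_pos: [434.6, -314.5, 70.3]
eef_rot: [3.141, 0.0, 1.631]
wrist_force: [0.1, -0.9, -1.3]
finger_gap: 19.4
```

Emit:
carry_out(deltas=[[[0, 0, 0.1], 0, 0], [[0, 0, 0.1], 0, 0], [[0, 0, 0], 0, 0]])

```text
clock: 21.18
eef_pos: [434.4, -314.3, 67.9]
eef_rot: [-3.142, -0.0, 1.631]
wrist_force: [0.3, 1.6, -1.1]
finger_gap: 20.0
```

Emit:
carry_out(deltas=[[[0, 0, 0.1], 0, 0], [[0, 0, 0], 0, 0]])

```text
clock: 21.35
eef_pos: [434.6, -314.5, 67.4]
eef_rot: [3.141, 0.0, 1.631]
wrist_force: [-0.8, 0.7, 4.2]
finger_gap: 19.7
```

The foot is on the floor at z 67.4, the same as at the grasp. Release, then rise.

Emit:
carry_out(deltas=[[[0, 0, 0], 0, 0.3], [[0, 0, 0], 0, 0.4], [[0, 0, 0], 0, 0.6], [[0, 0, 0], 0, 0.8], [[0, 0, 0], 0, 0.8], [[0, 0, 0], 0, 0.8], [[0, 0, 0], 0, 0.8], [[0, 0, 0], 0, 0.8]])

```text
clock: 22.02
eef_pos: [434.5, -314.3, 66.9]
eef_rot: [-3.142, -0.0, 1.631]
wrist_force: [-0.2, -0.8, 0.4]
finger_gap: 69.8
```

Emit:
carry_out(deltas=[[[0, 0, -1.0], 0, 0.8], [[0, 0, -2.0], 0, 0.8], [[0, 0, -3.0], 0, 0.8], [[0, 0, -3.0], 0, 0.8], [[0, 0, -3.0], 0, 0.8], [[-2.0, 0, -1.0], 0, 0.8], [[-3.0, 0, 0], 0, 0.8], [[0, 0, 0], 0, 0.8], [[0, 0, 0], 0, 0.8]])

```text
clock: 22.77
eef_pos: [437.3, -364.9, 197.3]
eef_rot: [3.141, 0.0, 1.63]
wrist_force: [0.6, 0.6, 0.2]
finger_gap: 75.2
```

```bash
python3 - <<'E'
from h import *
s=manip.read_state();print(s['clock'],s['wrist_force'],s['eef_pos'],s['eef_rot'],s['finger_gap'])
c,p,d=snap('wrist','w14');C=cloud(c,d,True)
w=C.reshape(-1,3);w=w[(np.hypot(w[:,0]-434,w[:,1]+315)<45)]
t=w[(w[:,2]>75)&(w[:,2]<110)];print(len(t),t.mean(0),cv2.minAreaRect(t[:,:2].astype(np.float32)))
f=w[(w[:,2]>14)&(w[:,2]<24)];print('foot',f.mean(0),cv2.minEnclosingCircle(f[:,:2].astype(np.float32)))
E
```

```text
22.7667 [0.61803778 0.62240199 0.17632549] [ 437.25723242 -364.93592285  197.34183268] [3.14143369e+00 8.58296143e-05 1.62984230e+00] 75.23396734398374
533 [ 434.64220083 -314.53191734   88.08535672] ((434.79931640625, -315.0167236328125), (19.975427627563477, 20.033205032348633), 3.5852444171905518)
foot [ 434.11855398 -308.64134269   17.55368128] ((434.78662109375, -315.0349426269531), 17.936323165893555)
```

View pics/w14.png

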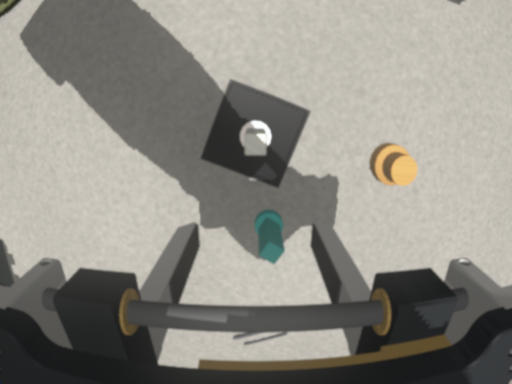

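The pusher stands upright and released: its top and foot centres agree at (434.8, -315), against a tray centre of (434.2, -314.7). Now the knob.

Emit:
carry_out(deltas=[[[2.0, 0.5, 0], 0, 0.6], [[3.5, 0.9, 0], 0, 0.6], [[3.6, 0.9, 0], 0, 0.6], [[3.6, 0.9, 0], 0, 0.6], [[3.6, 0.9, 0], 0, 0.6], [[3.6, 0.9, 0], 0, 0.6], [[3.6, 0.9, 0], 0, 0.6], [[3.6, 0.9, 0], 0, 0.6], [[3.6, 0.9, 0], 0, 0.6], [[3.6, 0.9, 0], 0, 0.6], [[3.6, 0.9, 0], 0, 0.6], [[3.5, 0.9, 0], 0, 0.6], [[3.0, 0.7, 0], 0, 0.6], [[2.0, 0.5, 0], 0, 0.6], [[0, 0, 0], 0, 0.6], [[0, 0, 0], 0, 0.6]])

```text
clock: 24.15
eef_pos: [524.6, 107.0, 196.9]
eef_rot: [-3.141, 0.0, 1.634]
wrist_force: [0.5, -0.6, -0.5]
finger_gap: 56.7
```

Emit:
carry_out(deltas=[[[0, 0, 0], 6.8, 0.6], [[0, 0, 0], 6.8, 0.6], [[0, 0, 0], 6.8, 0.6], [[0, 0, 0], 6.8, 0.6], [[0, 0, 0], 6.8, 0.6], [[0, 0, 0], 6.8, 0.6], [[0, 0, 0], 6.8, 0.6], [[0, 0, 0], 6.8, 0.6], [[0, 0, 0], 6.8, 0.6], [[0, 0, 0], 6.8, 0.6], [[0, 0, 0], 6.8, 0.6], [[0, 0, 0], 6.8, 0.6], [[0, 0, 0], 0, 0.6], [[0, 0, 0], 0, 0.6]])

```text
clock: 25.32
eef_pos: [525.0, 105.1, 197.1]
eef_rot: [3.142, 0.0, 0.21]
wrist_force: [0.2, 0.5, -0.3]
finger_gap: 56.3
```

```bash
python3 - <<'E'
from h import *
s=manip.read_state();print(s['clock'],s['wrist_force'],s['eef_pos'],s['eef_rot'],s['finger_gap'],s['joints'])
c,p,d=snap('wrist','w15');C=cloud(c,d,True)
w=C.reshape(-1,3);k=w[(np.hypot(w[:,0]-531.5,w[:,1]-135.5)<20)&(w[:,2]>74)&(w[:,2]<84)]
print(len(k),k.mean(0) if len(k) else '')
if len(k):
    m=cv2.minEnclosingCircle(k[:,:2].astype(np.float32));print(m);q=w2c([m[0]])[0];print(q,np.arctan2(37-q[1],-40-q[0]),np.hypot(37-q[1],-40-q[0]))
    print(todelta([*m[0],120],CY+0.134))
E
```

```text
25.3167 [ 0.17528674  0.53369675 -0.28108141] [525.00919288 105.14577632 197.09904247] [3.14152486e+00 8.41378164e-06 2.09933594e-01] 56.31026820423262 [ 1.29281907e-01  2.94353231e-01  1.60088725e+00 -7.20045517e-05
  1.24635510e+00  1.49016759e+00]
210 [532.00389379 137.50046217  78.1592354 ]
((531.3399047851562, 137.81002807617188), 7.95857572555542)
[-113.65610159   29.40128369] 0.10280111688791087 74.04702418420753
(array([ 1.29, -3.05,  7.7 ]), np.float64(1.0923910920803885))
```

View pics/w15.png

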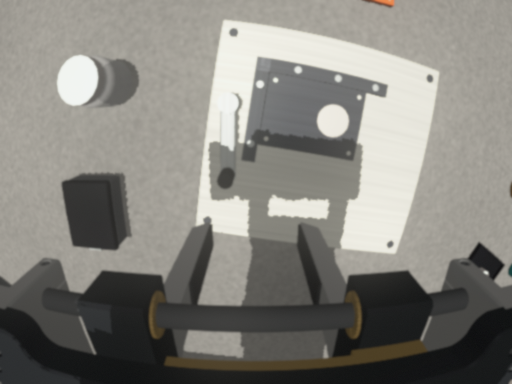

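The knob is at pixel (226,178), world (531.5, 137.6, top 78). I'll centre over it and go down to straddle it.

Emit:
carry_out(deltas=[[[0.65, -1.6, 1.0], 0, 0.6], [[0.65, -1.5, 1.5], 0, 0.6], [[0, 0, 1.5], 2.0, 0.6], [[0, 0, 1.2], 0, 0.6], [[0, 0, 0], 0, 0.6], [[0, 0, 0], 0, 0.6]])

```text
clock: 25.87
eef_pos: [531.4, 138.7, 144.9]
eef_rot: [3.142, 0.001, 0.174]
wrist_force: [-0.2, -0.2, 0.8]
finger_gap: 56.5
```

```bash
python3 - <<'E'
from h import *
s=manip.read_state();print(s['clock'],s['eef_pos'],s['eef_rot'],s['finger_gap'])
c,p,d=snap('wrist','w16'); print(todelta([531.5,137.6,77]))
E
```

```text
25.8667 [531.44869799 138.65716309 144.92151105] [3.14154908e+00 8.74868791e-04 1.74480480e-01] 56.49469808983125
(array([-0.05,  0.11,  6.86]), None)
```

View pics/w16.png

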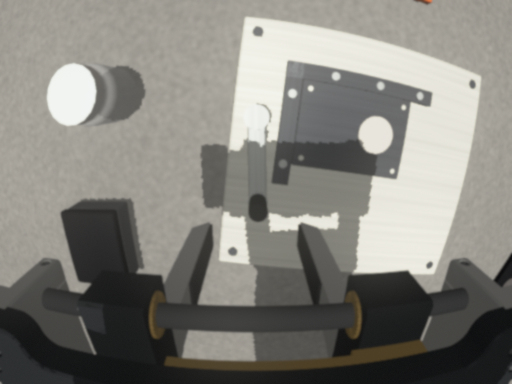

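Emit:
carry_out(deltas=[[[0, 0.1, 1.5], 0, 0.6], [[0, 0, 1.8], 0, 0.6], [[0, 0, 1.5], 0, 0.6], [[0, 0, 1.2], 0, 0.6], [[0, 0, 0.8], 0, 0.6], [[0, 0, 0], 0, 0.45], [[0, 0, 0], 0, 0.35], [[0, 0, 0], 0, 0.32], [[0, 0, 0], 0, 0.32], [[0, 0, 0], 0, 0.32]], grip_force=5)

```text
clock: 26.75
eef_pos: [532.1, 138.0, 77.6]
eef_rot: [-3.142, -0.001, 0.172]
wrist_force: [-0.1, 0.5, 0.6]
finger_gap: 30.5
```

```bash
python3 - <<'E'
from h import *
s=manip.read_state();print(s['clock'],s['eef_pos'],s['eef_rot'],s['finger_gap'],s['wrist_force'])
c,p,d=snap('wrist','w17')
E
```

```text
26.75 [532.09428223 137.99563239  77.62302389] [-3.14156759e+00 -1.06919896e-03  1.72260086e-01] 30.53682032693225 [-0.07382193  0.45625744  0.63263434]
```

View pics/w17.png

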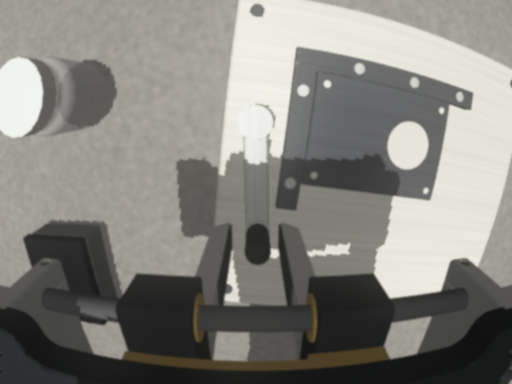

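The knob at (258,240) is between the fingers. Swing it along the arc.

Emit:
carry_out(deltas=[[[0.03, 0.65, 0], -5, 0.32], [[0.03, 0.65, 0], -5, 0.32], [[0.03, 0.65, 0], -5, 0.32], [[0.03, 0.65, 0], -5, 0.32], [[0.03, 0.65, 0], -5, 0.32], [[0.03, 0.65, 0], -5, 0.32], [[0.03, 0.65, 0], -5, 0.32], [[0.03, 0.65, 0], -5, 0.32], [[0, 0, 0], 0, 0.32]])

```text
clock: 27.55
eef_pos: [557.9, 93.2, 77.2]
eef_rot: [3.141, -0.0, 0.874]
wrist_force: [-0.5, -0.4, -0.3]
finger_gap: 30.2
```

```bash
python3 - <<'E'
from h import *
s=manip.read_state();print(s['clock'],s['eef_pos'],s['eef_rot'],s['finger_gap'],s['wrist_force'])
th=s['eef_rot'][2]-CY; q=w2c(s['eef_pos'])[0]; print(th,q,np.arctan2(37-q[1],-40-q[0]),np.hypot(37-q[1],-40-q[0]))
c,p,d=snap('wrist','w18')
E
```

```text
27.55 [557.89913534  93.20032603  77.21814981] [ 3.14114368e+00 -3.98812607e-04  8.73771895e-01] 30.179982476640756 [-0.46815895 -0.39297312 -0.28797618]
0.8161760292973872 [-89.7088252  -16.66330355] 0.8236343016592604 73.14859841623735
```

View pics/w18.png

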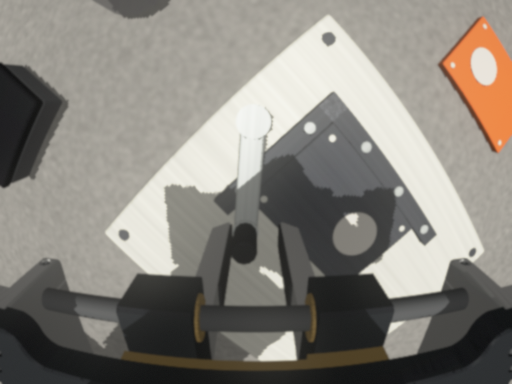

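The arm follows, with the knob at (245,240) against the trailing finger. Continue.

Emit:
carry_out(deltas=[[[0.03, 0.65, 0], -5, 0.32], [[0.03, 0.65, 0], -5, 0.32], [[0.03, 0.65, 0], -5, 0.32], [[0.03, 0.65, 0], -5, 0.32], [[0.03, 0.65, 0], -5, 0.32], [[0.03, 0.65, 0], -5, 0.32], [[0.03, 0.65, 0], -5, 0.32], [[0.03, 0.65, 0], -5, 0.32], [[0.01, 0.4, 0], -3, 0.32], [[0, 0, 0], 0, 0.32]])

```text
clock: 28.43
eef_pos: [609.5, 76.7, 76.9]
eef_rot: [3.142, 0.0, 1.62]
wrist_force: [0.3, 0.5, 0.2]
finger_gap: 30.0
```

Emit:
carry_out(deltas=[[[0, 0.2, 0], 0, 0.32], [[0, 0.2, 0], 0, 0.32], [[0, 0, 0], 0, 0.32]])

```text
clock: 28.68
eef_pos: [613.3, 76.7, 76.9]
eef_rot: [-3.142, 0.0, 1.619]
wrist_force: [-0.1, 1.2, 0.3]
finger_gap: 29.9
```

Emit:
carry_out(deltas=[[[0, 0.15, 0], 0, 0.32], [[0, 0.1, 0], 0, 0.32], [[0, 0, 0], 0, 0.32]])

```text
clock: 28.93
eef_pos: [615.6, 76.7, 76.9]
eef_rot: [-3.141, 0.0, 1.62]
wrist_force: [-1.6, -0.6, 1.5]
finger_gap: 29.9
```

Emit:
carry_out(deltas=[[[0, 0.1, 0], 0, 0.32], [[0, 0, 0], 0, 0.32]])

```text
clock: 29.1
eef_pos: [615.9, 76.7, 76.8]
eef_rot: [-3.139, 0.0, 1.621]
wrist_force: [-8.3, -2.1, 3.5]
finger_gap: 30.3
```

Emit:
carry_out(deltas=[[[0, 0.1, 0], 0, 0.32], [[0, 0, 0], 0, 0.32]])

```text
clock: 29.27
eef_pos: [616.8, 76.8, 76.8]
eef_rot: [-3.139, 0.0, 1.621]
wrist_force: [-9.5, -1.5, 5.4]
finger_gap: 32.1
```

The arm is on its stop, with force rising to 9 N. Centre on the knob, open and rise.

Emit:
carry_out(deltas=[[[0, -0.5, 0], 0, 0.32], [[0, -0.4, 0], 0, 0.45], [[0, 0, 0], 0, 0.5], [[0, 0, 0], 0, 0.5], [[0, 0, -1.0], 0, 0.5], [[0, 0, -2.0], 0, 0.5], [[0, 0, -3.0], 0, 0.5], [[0, 0, -3.0], 0, 0.5], [[-1.5, 0, -3.0], 0, 0.5], [[-2.5, 0, 0], 0, 0.5], [[-2.5, 0, 0], 0, 0.5], [[-2.5, 0, 0], 0, 0.5], [[0, 0, 0], 0, 0.5], [[0, 0, 0], 0, 0.5]])

```text
clock: 30.43
eef_pos: [613.4, -14.4, 197.6]
eef_rot: [3.141, 0.0, 1.619]
wrist_force: [-0.1, 0.3, 0.3]
finger_gap: 47.1
```

```bash
python3 - <<'E'
from h import *
s=manip.read_state();print(s['clock'],s['eef_pos'],s['eef_rot'],s['finger_gap'],s['wrist_force'])
c,p,d=snap('wrist','w19');C=cloud(c,d,True)
w=C.reshape(-1,3);q0=c2w(-40,-38)
k=w[(np.hypot(w[:,0]-q0[0],w[:,1]-q0[1])<25)&(w[:,2]>74)&(w[:,2]<84)]
m=cv2.minEnclosingCircle(k[:,:2].astype(np.float32));q=w2c([m[0]])[0];print('knob',len(k),m,q,'theta',np.arctan2(37-q[1],-40-q[0]))
a=cv2.resize(p[0:225,130:390],None,fx=2.6,fy=2.6,interpolation=cv2.INTER_CUBIC);cv2.imwrite('pics/c19.png',a[:,:,::-1])
c,p,d=snap('top','t19')
cv2.imwrite('pics/ct19.png',cv2.resize(p[150:275,120:400],None,fx=2.8,fy=2.8,interpolation=cv2.INTER_CUBIC)[:,:,::-1])
E
```

```text
30.4333 [613.3907322  -14.35885332 197.63677341] [3.14086295e+00 1.56435381e-06 1.61889667e+00] 47.059569258085254 [-0.12631039  0.25480766  0.28109421]
knob 223 ((608.414306640625, 76.75147247314453), 8.066125869750977) [-40.22427957 -35.99273857] theta 1.5677237080153406
```

View pics/c19.png

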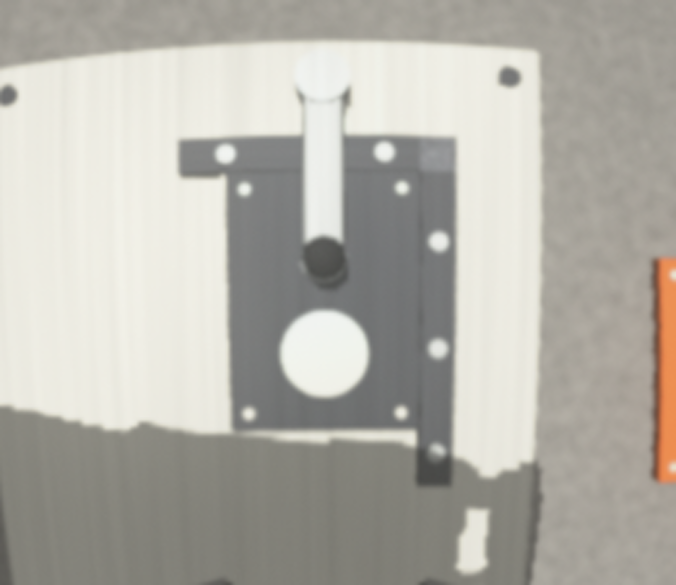

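View pics/ct19.png

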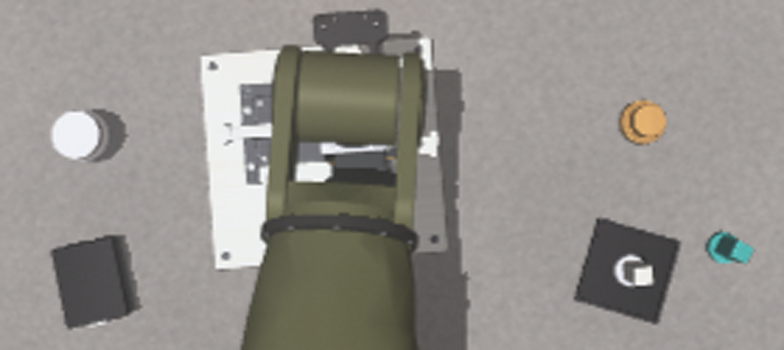

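The wrist crop shows the plate flush in the corner and the hold-down arm straight over it, with the knob at (323,258). The knob angle measures 1.568 rad. In the top view the pusher stands upright in its tray at (633,270), and the box, jar and collimator look undisturbed. Handing in.

```bash
python3 - <<'E'
from cell import workorder
print(workorder.sign_off())
E
```

```text
the job is handed in; nothing more can be done
None
```

The job is done and handed in at about 30.5 s of the 64 s allowed; sign-off gives no verdict.

I took the white pusher from its tray and used its foot to push the plate against the far bar, then the side bar. The side push left a 2–3 mm taper gap at the far bar, so I pressed both sides once more. I then stood the pusher back in its tray and swung the hold-down arm over with the fingers straddling the knob.

Last checks:
- **Plate:** no gap shows at either bar in the last wrist picture. The two far-bar presses ended within 0.1 mm of each other, so the plate is square to it.
- **Pusher:** upright and released; the centres of its top and foot agree, about 1 mm from the tray centre.
- **Hold-down arm:** measured at 1.568 rad after I let go. It had reached its stop, where the force rose to about 9 N.
- **Box, jar and collimator:** they look undisturbed in the last top picture, but I did not measure them.
- **Robot:** clear of everything at hand-in, with wrist force near zero.

No check failed at the end. Two measurements disagreed slightly: the knob read about 74 mm from the pivot against 75 mm given, and the start angle of the hold-down arm read 0.10 to 0.13 rad. Both are within the roughly 2 mm calibration error.

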